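# Load the taping turntable and index it a quarter turn

### The job

Take the lower of the two cartons that stand on edge in the plywood tray and lay it flat, label up, fully down between the four corner brackets of the taping turntable. Then pull up the turntable's index knob, swing the table three clicks anticlockwise as seen from above (a quarter turn), and let the knob's pin drop fully home in the hole there, so that the carton's end faces you for taping. Leave the other carton and the loose things on the bench where they are.

Things in the scene. Friction and masses are not known exactly. Their poses are not given: they have to be found in the camera images.
- carton_centre (a point): centre of the lower carton: loose plain box 130 x 62 x 44 mm, 0.1 to 0.21 kg, one white label on a broad face. x along its length, y along the 62 mm width, z along the 44 mm thickness, out of the label. At the start it stands on a long narrow side in a tray compartment, y upright, label to the robot. It can be stood on the bench and tipped over; flat, it is taken across its 62 mm width
- tray_floor (a point): centre of the floor (4 mm above the bench) of the fixed plywood tray, 172 mm (x) x 150 mm (y), walls 26 mm high, 4 mm thick; a cross wall as high makes two compartments, centred 42 mm before and behind this point along x, one carton in each (which varies), about 40 mm of air between them. The bench before the tray, world x 0.33 to 0.47, y 0.08 to 0.28, is clear
- tall_carton: the other carton, 134 x 75 x 45 mm, on edge in the other compartment, 75 mm tall (13 mm taller than the one wanted); leave it alone. Origin at the centre of its broad face that looks away from the robot. Left of the tray a high partition stands along world x, from x 0.43 on, at y 0.40 and beyond
- nest (a point): floor centre of the nest on the turntable, on the turning axis, 34 mm above the bench. z up, y along the nest's long side, x across; the axes turn with the table. Four steel corner brackets, 19 mm high with lips flared outward, legs 22 mm long, leave 136 mm (y) x 68 mm (x) for the 130 x 62 mm carton, either way round; the middle of each long side is open for fingers
- knob (a point): centre of the black index knob, 68 mm above the bench when home: upright, fluted, 31 mm across, from 15 mm below to 14 mm above this point, spinning freely about its own axis, on a lug of the turntable 108 mm from the turning axis. Knob and pin are pulled straight up against a spring and go round with the table. Under it a 25 mm wide barrel stands on the lug, whose top is 34 mm above the bench
- turntable (a joint): turntable angle, rad: 0 at the start, growing anticlockwise seen from above. It clicks every 30 degrees (0.524 rad), pulled into the nearest click by up to 1 N m (9 N at the knob); an index hole lies at each click. With the pin in a hole it is locked: it turns only with the knob held up. Three clicks are 1.571
- index_plunger (a joint): height of the knob above home, m: 0 is fully home with the pin about 11 mm deep in a hole, 0.016 the top of its travel. The pin is clear of the holes above 0.0115. The spring pushes down with 3 N at 0 and 4.6 N at the top. Let go near a click, table and pin snap home; let go about half-way between, the pin may stand on the ring
- stapler_b: stapler lying on the bench, 68 x 149 x 44 mm, origin under its centre; leave it alone
- brown_roll: roll of brown packing tape lying flat, 113 mm across and 48 mm high, origin under its centre; leave it alone
- fixture: fixed base of the turntable: grey disc 260 mm across, 20 mm high, with four bolt ears to 153 mm from the axis and a ring of 12 index holes, 108 mm from the axis. Origin on the turning axis at bench height, z up. On it the aluminium turntable plate, 180 mm across, top 34 mm above the bench

How it is judged:
By the outcome, as a careful person would: the job done as asked, in the order asked, and still so for the second after the job is handed in, with the robot touching nothing.
It also fails if it takes over 72 s, if anything falls off the work surface, if the arm or the gripper's body presses on something with over 40 N, if the wrist force passes 120 N, or if a joint passes its speed limit or range.

### The arm

A 6-joint arm with a two-finger parallel gripper is mounted at the origin on the work surface; the furniture and walls round the work are solid. World frame = base frame: x ahead of the robot, y to its left, z up, the work surface at z = 0. Lengths are in m, angles in rad, forces in N, time in s.
With the tool pointing down it reaches from about 0.3 to 0.875 m from the base axis. Payload 6.4 kg.
Tool frame: the origin (TCP) lies midway between the tips of the shut fingers; the grasp point (between the pads) lies 19 mm behind it; z points along the fingers, y is the direction in which the jaws open and shut (so a half turn about z gives the same grasp; the last joint's range is limited). The gripper opens to 85 mm and grips with 20 to 120 N. Pads are 22 mm wide; open, the fingers measure 114 mm over their backs; the gripper's body (76 mm by 85 mm) begins 54 mm behind the grasp point. The pads swing forward as they close: fully open they stand 13 mm farther back than shut.
Start: joints at [0.995, 0.181, 1.607, -0, 1.354, -0.206], TCP at [0.208, 0.536, 0.231] pointing down, gripper open.
Joint ranges: [-2.99, 2.99], [-0.89, 2.07], [0.3, 2.58], [-1.14, 4.28], [0, 2.63], [-3.12, 3.12]. Speed limits (rad/s): [2.57, 2.57, 3.01, 3.14, 3.14, 3.14].

### API

Orientations are given as a unit quaternion [w, x, y, z].
In Python, from bench import ctrl gives the robot as it stands. The module is installed in compiled form; this text tells all that it offers.
- The arm moves only by the tool arm_command, never from a script. Its argument "plan" is one flat list of numbers, 4 for each row, row after row: the shift along the tool's x, y, z in mm, then the turn about the tool's z in rad. A call has 1 to 20 rows; each row shifts and turns the commanded pose from where the row before left it, along the tool's axes as they then stand; what a row does not reach is not made up. A row lasts 1/10 s, in which the tool goes at most 50 mm and 8.59 degrees, less where a joint would pass 70% of its speed; a pose out of reach is approached as far as the arm can. A call is refused whole if a number of a shift passes 50 or a number of a turn 0.15, either way. A call with a gripper value outside its range is refused whole. "grip" is the opening, from 0 (shut) to 1 (fully open), set as the call begins (left out, the last holds). The fingers move at their own pace and stop on an object; the grip force is fixed at half the most. Time passes only in rows, so rows that do not move let the fingers close. It gives the time, the measured TCP pose, the force and the opening at its end, in the units of the state.
- ctrl.get_obs(): the state, without advancing time (a new reading comes with each control period).
- ctrl.camera(name): name is "scene" or "side" or "wrist"; returns a dict with "color" (384x512x3 uint8, red, green, blue), "camera_matrix" (3x3 intrinsics, pixels), "k1" (the pictures are not rectified: a ray, as slopes to the right and down, at radius r is drawn at 1 + k1 r^2 times it, then the intrinsics apply), "eye" and "attitude" of the camera in the world; the wrist camera has in their place "T_tool_cam" (4x4, takes a point from camera to tool coordinates, whose origin is the TCP and whose axes are the flange's). Camera axes: x right, y up, looking along -z (the intrinsics and any distortion apply to the point x, -y, -z); pixel columns grow to the right and rows downward; lengths in m; the calibration is good to about 2 mm. A picture is of the moment at which its call begins: read the wrist's pose just before it. There is no depth.
- ctrl.hand_in(): hands the job in, once; it reports no verdict.
The state is a dict: "time_s": time; "q": joint angles; "dq": joint speeds; "joint_efforts": joint torques, N m; "eef_pos": TCP position; "eef_rot": TCP orientation; "wrist_force": force on the tool from outside, world axes, zero at the start; "torque": the same for the moment, N m; "opening": opening from 0.0 (shut) to 1.0 (fully open).
Only numpy, scipy, OpenCV 4.12 (cv2) and the standard library are available. Lean on these libraries where they do the work, as an engineer would, in place of code of your own. Each camera call takes 0.05 s, during which the arm holds its last target. There are 200 camera calls.

## Working session

There is one attempt and no reset: what is moved stays moved. The work goes in short steps, Python scripts to look and compute and a tool call to move; the robot and the scene stay as the last step left them, time stands still between calls to the robot, and variables do not carry over. Pictures are saved under pics/ and viewed, about 8 in all and at most 12, crops included, and the job is handed in when it is done.

Besides the shell and the picture viewer there is one more tool, called after ">>>" by a JSON object that holds its "method" and its "body". arm_command: Moves the arm, as the interface text tells. Its arguments: {"type":"object","properties":{"plan":{"type":"array","items":{"type":"number"}},"grip":{"type":"number"}},"required":["plan"]}

```bash
mkdir -p pics
cat > h.py <<'E'
import numpy as np, cv2, json
from scipy.spatial.transform import Rotation as R
from bench import ctrl
def toR(a):
    a=np.array(a,float)
    return a if a.shape==(3,3) else R.from_quat(a[[1,2,3,0]]).as_matrix()
def shot(name,fn):
    o=ctrl.get_obs(); c=ctrl.camera(name)
    cv2.imwrite(f'pics/{fn}.png',c['color'][...,::-1])
    if 'T_tool_cam' in c:
        T=np.array(c['T_tool_cam']); Rt=toR(o['eef_rot'])
        Rc=Rt@T[:3,:3]; e=Rt@T[:3,3]+o['eef_pos']
    else: Rc=toR(c['attitude']); e=np.array(c['eye'])
    d=dict(K=np.array(c['camera_matrix']).tolist(),k1=float(c['k1']),R=Rc.tolist(),e=np.array(e).tolist())
    json.dump(d,open(f'pics/{fn}.json','w')); return c
def ld(fn): return {k:np.array(v) for k,v in json.load(open(f'pics/{fn}.json')).items()}
def proj(fn,P):
    d=ld(fn); p=(np.atleast_2d(P)-d['e'])@d['R']; s=np.c_[p[:,0],-p[:,1]]/-p[:,2:3]
    s=s*(1+d['k1']*(s**2).sum(1,keepdims=True)); return s@d['K'][:2,:2].T+d['K'][:2,2]
def ray(fn,uv):
    d=ld(fn); uv=np.atleast_2d(np.array(uv,float))
    s=(uv-d['K'][:2,2])@np.linalg.inv(d['K'][:2,:2]).T; s0=s.copy()
    for _ in range(30): s=s0/(1+d['k1']*(s**2).sum(1,keepdims=True))
    return d['e'],np.c_[s[:,0],-s[:,1],-np.ones(len(s))]@d['R'].T
def atz(fn,uv,z):
    e,r=ray(fn,uv); return e+r*((z-e[2])/r[:,2])[:,None]
E
python3 - <<'E'
from h import *
for n in ['scene','side','wrist']:
    c=shot(n,n+'0'); d=ld(n+'0'); print(n,d['e'].round(3),(-d['R'][:,2]).round(2),d['K'][0,0],d['k1'])
o=ctrl.get_obs(); print(o)
a=[cv2.imread(f'pics/{n}0.png') for n in ['scene','side']]
for n in ['scene','side']: cv2.imwrite(f'pics/{n}0b.png',cv2.resize(cv2.imread(f'pics/{n}0.png'),(800,600),interpolation=cv2.INTER_CUBIC))
E
```

```text
scene [-0.402 -0.529  0.614] [ 0.74  0.49 -0.46] 378.9631100122562 0.004947320615163619
side [1.095 0.018 0.69 ] [-0.7   0.05 -0.71] 364.50206027878073 -0.10238540858463763
wrist [0.143 0.562 0.374] [ 0.26 -0.1  -0.96] 274.87168500168843 -0.039231657505010516
{'time_s': 0.15, 'q': array([ 9.94674975e-01,  1.81386056e-01,  1.60774829e+00,  1.69445601e-05,
        1.35377230e+00, -2.06294404e-01]), 'dq': array([ 0.00067067, -0.00156536, -0.00271272,  0.00118088, -0.00182566,
       -0.0006573 ]), 'joint_efforts': array([-7.16563960e-06, -4.45264685e+01, -3.51685238e+01, -4.57770821e-04,
        5.93682693e-03,  5.59722116e-05]), 'eef_pos': array([0.20758931, 0.53579124, 0.2305968 ]), 'eef_rot': array([-2.58164675e-04,  1.83863242e-01,  9.82951615e-01, -6.04208142e-04]), 'wrist_force': array([-0.21452006,  0.19920883, -0.19997809]), 'torque': array([-0.01121118, -0.02320862, -0.00386215]), 'opening': 0.9975168775942864}
```

View pics/scene0b.png

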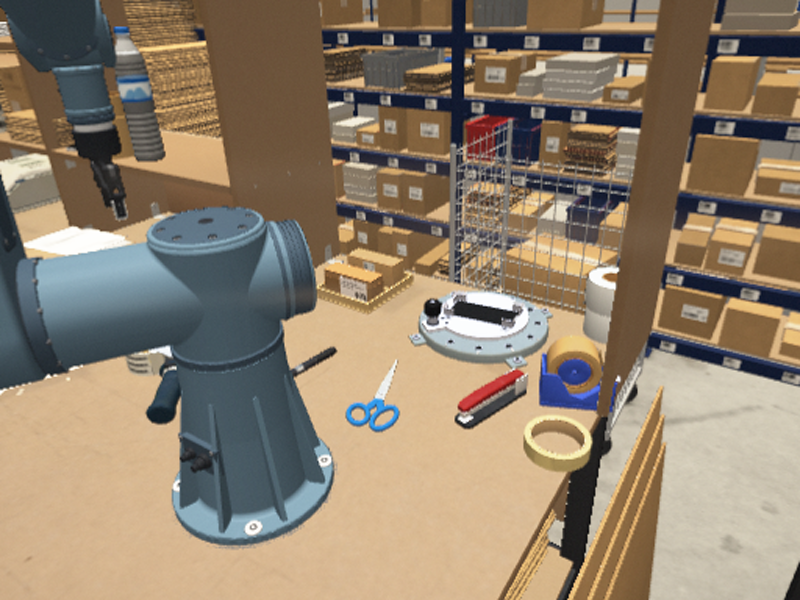

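View pics/side0b.png

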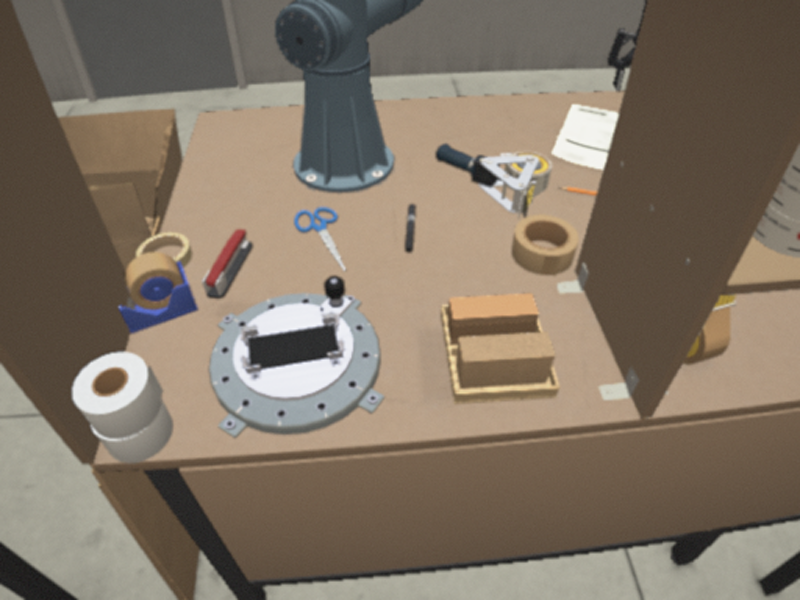

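The scene view shows the robot, tray (365,285) and turntable (485,320). In the side view (800 px scale) the nest is at about (295,345), the knob at (335,287) and the tray at (500,345). The lower carton is the orange one nearer the robot, with its top at about (493,305), and the taller one is behind it.

Run:
```python
from h import *
f='side0';s=.64
def p(n,uv,z): print(n,atz(f,np.array(uv)*s,z).round(3).tolist())
p('tray corners z.026',[(443,307),(455,392),(557,387),(537,300)],.026)
p('low carton top z.066',[(450,297),(535,296),(541,317),(453,320)],.066)
p('tall top z.079',[(458,337),(550,334),(552,354),(460,356)],.079)
p('nest floor',[(247,343),(334,329),(338,354),(251,369)],.034)
p('knob top',[(335,283)],.082); p('knob mid',[(335,290)],.068)
p('roll',[(545,235)],.048)
p('scissors',[(320,215),(345,268)],.0)
p('partition foot',[(583,287),(650,415)],0)
```

```text
tray corners z.026 [[0.479, 0.148, 0.026], [0.643, 0.14, 0.026], [0.65, 0.285, 0.026], [0.479, 0.302, 0.026]]
low carton top z.066 [[0.496, 0.154, 0.066], [0.507, 0.284, 0.066], [0.551, 0.281, 0.066], [0.543, 0.15, 0.066]]
tall top z.079 [[0.587, 0.149, 0.079], [0.595, 0.28, 0.079], [0.631, 0.273, 0.079], [0.621, 0.146, 0.079]]
nest floor [[0.531, -0.159, 0.034], [0.515, -0.027, 0.034], [0.565, -0.022, 0.034], [0.581, -0.149, 0.034]]
knob top [[0.464, -0.02, 0.082]]
knob mid [[0.465, -0.021, 0.068]]
roll [[0.344, 0.35, 0.048]]
scissors [[0.182, -0.051, -0.0], [0.342, -0.007, 0.0]]
partition foot [[0.432, 0.402, 0.0], [0.695, 0.416, 0.0]]
```

>>> {"method": "arm_command", "body": {"plan": [-20.5,-15.4,-2.5,0,-20.5,-15.4,-2.5,0,-20.5,-15.4,-2.5,0,-20.5,-15.4,-2.5,0,-20.5,-15.4,-2.5,0,-20.5,-15.4,-2.5,0,-20.5,-15.4,-2.5,0,-20.5,-15.4,-2.5,0,-20.5,-15.4,-2.5,0,-20.5,-15.4,-2.5,0,-20.5,-15.4,-2.5,0,-20.5,-15.4,-2.5,0,-20.5,-15.4,-2.5,0,-20.5,-15.4,-2.5,0,-20.5,-15.4,-2.5,0,-20.5,-15.4,-2.5,0,-20.5,-15.4,-2.5,0,-20.5,-15.4,-2.5,0,-20.5,-15.4,-2.5,0,-20.5,-15.4,-2.5,0]}}

```text
time_s: 2.15
eef_pos: [0.479, 0.0998, 0.2812]
eef_rot: [-0.0, 0.184, 0.983, -0.0]
wrist_force: [-0.7, 0.6, -0.1]
opening: 1.002
```

>>> {"method": "arm_command", "body": {"plan": [0,0,0,0.12,0,0,0,0.12,0,0,0,0.12,0,0,0,0.12,0,0,0,0.12,0,0,0,0.12,0,0,0,0.12,0,0,0,0.12,0,0,0,0.12,0,0,0,0.12,0,0,0,0], "grip": 0.75}}

```text
time_s: 3.25
eef_pos: [0.4786, 0.1008, 0.281]
eef_rot: [-0.0, 0.707, 0.707, -0.0]
wrist_force: [0.1, 0.9, -0.5]
opening: 0.751
```

Run:
```python
from h import *
shot('wrist','w1'); o=ctrl.get_obs(); print(o['eef_pos'],o['q'].round(2),o['time_s'],o['opening']); print(toR(o['eef_rot']).round(4))
cv2.imwrite('pics/w1b.png',cv2.resize(cv2.imread('pics/w1.png'),(800,600),interpolation=cv2.INTER_CUBIC))
```

```text
[0.47860513 0.10078548 0.28104437] [-0.04 -0.06  1.76 -0.    1.44 -0.04] 3.3 0.7511491031306036
[[-3.6e-03  1.0e+00 -5.0e-04]
 [ 1.0e+00  3.6e-03  0.0e+00]
 [ 0.0e+00 -5.0e-04 -1.0e+00]]
```

View pics/w1b.png

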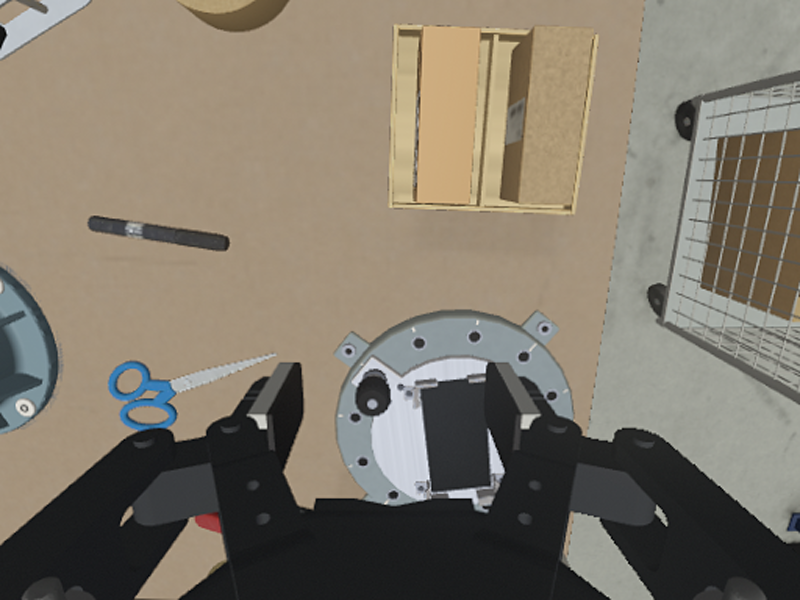

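The wrist view (800 px scale) shows the lower carton's top with corners (423,26), (481,28), (473,205) and (418,203). The knob is at (373,393) and the nest floor spans about (422,385) to (490,490).

Run:
```python
from h import *
f='w1'
def p(n,uv,z):
    q=atz(f,np.array(uv)*.64,z); print(n,q.round(4)[:,:2].tolist(),'mean',q.mean(0).round(4)[:2]); return q
q=p('low top',[(423,26),(481,28),(473,205),(418,203)],.066)
print('len',np.linalg.norm(q[0]-q[3]),np.linalg.norm(q[1]-q[2]),'w',np.linalg.norm(q[0]-q[1]),np.linalg.norm(q[3]-q[2]))
p('tray',[(393,25),(599,35),(576,214),(389,207)],.028)
p('tall top',[(531,25),(597,33),(575,206),(519,203)],.079)
q=p('nest',[(422,386),(486,377),(490,487),(431,493)],.034); print(np.linalg.norm(q[0]-q[1]),np.linalg.norm(q[0]-q[3]))
p('ears',[(349,351),(544,328)],.02)
p('knob top',[(374,390)],.082)
p('knob top',[(374,397)],.082)
p('holes',[(419,343),(474,337),(523,356),(551,396),(355,418),(363,462),(392,495)],.02)
import numpy as np
h=atz(f,np.array([(419,343),(474,337),(523,356),(551,396),(355,418),(363,462),(392,495)])*.64,.02)[:,:2]
from scipy.optimize import least_squares
r=least_squares(lambda c:np.hypot(*(h-c[:2]).T)-.108,[.55,-.09]);print('axis',r.x,r.fun.round(4)); a=np.degrees(np.arctan2(*(h-r.x).T[::-1]));print(a.round(1),(a%30).round(1))
```

```text
low top [[0.502, 0.2799], [0.5452, 0.2788], [0.5452, 0.1489], [0.5001, 0.1504]] mean [0.5231 0.2145]
len 0.12949279401842967 0.12990210870736013 w 0.04324129360453112 0.04507485722104737
tray [[0.4796, 0.2921], [0.6509, 0.2865], [0.6471, 0.139], [0.476, 0.1446]] mean [0.5634 0.2155]
tall top [[0.5788, 0.2773], [0.6274, 0.273], [0.6241, 0.1494], [0.5792, 0.1515]] mean [0.6023 0.2128]
nest [[0.5089, -0.0314], [0.5728, -0.0215], [0.5859, -0.1544], [0.5215, -0.1621]] mean [ 0.5473 -0.0923]
0.06467316414469491 0.1312531837238054
ears [[0.435, 0.0006], [0.6312, 0.0255]] mean [0.5331 0.013 ]
knob top [[0.463, -0.0104]] mean [ 0.463  -0.0104]
knob top [[0.4629, -0.0173]] mean [ 0.4629 -0.0173]
holes [[0.5059, 0.0094], [0.5612, 0.0159], [0.6126, -0.0049], [0.6465, -0.0508], [0.4391, -0.0768], [0.4465, -0.1323], [0.4786, -0.1768]] mean [ 0.5272 -0.0595]
axis [ 0.5461172  -0.09102473] [ 0.0002 -0.      0.0008  0.0002 -0.     -0.0001  0.0012]
[ 111.8   82.    52.3   21.8  172.4 -157.5 -128.2] [21.8 22.  22.3 21.8 22.4 22.5 21.8]
```

>>> {"method": "arm_command", "body": {"plan": [18.9,7.4,10,0.01,18.9,7.4,10,0,18.9,7.4,10,0,18.9,7.4,10,0,18.9,7.4,10,0,18.9,7.4,10,0,0,0,0,0,0,0,0,0]}}

```text
time_s: 4.1
eef_pos: [0.5237, 0.2138, 0.2209]
eef_rot: [-0.0, 0.709, 0.705, -0.001]
wrist_force: [0.4, 0.9, 0.6]
opening: 0.749
```

Run:
```python
from h import *
shot('wrist','w2'); o=ctrl.get_obs(); print(o['eef_pos'],o['time_s'],o['opening'])
cv2.imwrite('pics/w2b.png',cv2.resize(cv2.imread('pics/w2.png'),(800,600),interpolation=cv2.INTER_CUBIC))
```

```text
[0.52383585 0.21344564 0.22139366] 4.15 0.7508416514378778
```

View pics/w2b.png

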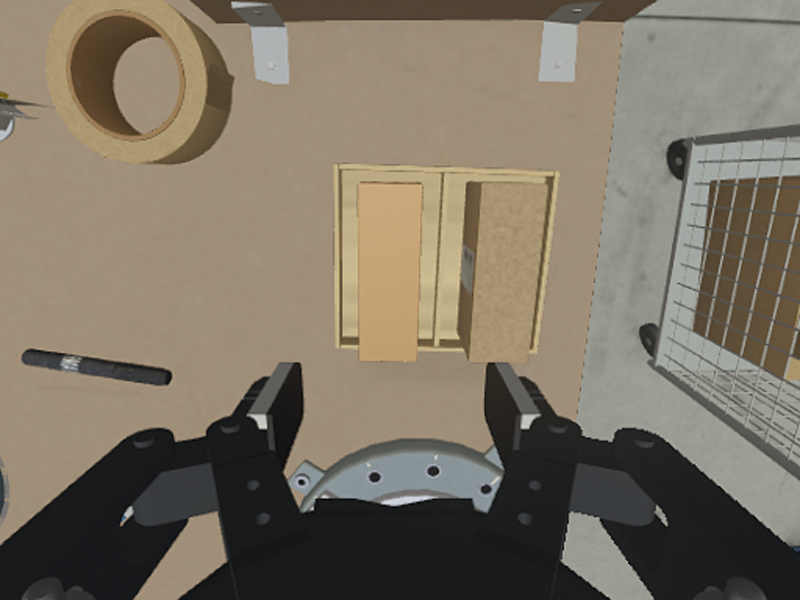

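The lower carton's top is at corners (359,183), (423,184), (416,362) and (359,361). The tall carton is at (505,270), and both sit between clear gaps.

Run:
```python
from h import *
q=atz('w2',np.array([(359,183),(423,184),(416,362),(359,361)])*.64,.066);print(q.round(4),q.mean(0))
q=atz('w2',np.array([(469,183),(546,186),(529,362),(469,361)])*.64,.079);print(q.round(4),q.mean(0))
```

```text
[[0.5024 0.2802 0.066 ]
 [0.5453 0.2793 0.066 ]
 [0.5418 0.1494 0.066 ]
 [0.4988 0.1504 0.066 ]] [0.5220622  0.21481668 0.066     ]
[[0.5741 0.2801 0.079 ]
 [0.624  0.2782 0.079 ]
 [0.6231 0.1547 0.079 ]
 [0.5794 0.1558 0.079 ]] [0.60013582 0.21719766 0.079     ]
```

>>> {"method": "arm_command", "body": {"plan": [1,-1.5,12,0.02,0,0,12,0,0,0,12,0,0,0,12,0,0,0,12,0,0,0,12,0,0,0,12,0,0,0,12,0,0,0,12,0,0,0,12,0,0,0,12,0,0,0,10,0,0,0,10,0,0,0,8,0,0,0,7,0,0,0,7,0,0,0,6,0,0,0,6,0,0,0,5,0]}}

```text
time_s: 6.05
eef_pos: [0.5225, 0.2149, 0.0299]
eef_rot: [0.0, 0.717, 0.697, 0.0]
wrist_force: [-0.4, -0.0, -0.1]
opening: 0.753
```

>>> {"method": "arm_command", "body": {"plan": [0,0,0,0,0,0,0,0,0,0,0,0,0,0,0,0,0,0,0,0,0,0,0,0], "grip": 0.0}}

```text
time_s: 6.65
eef_pos: [0.5225, 0.2149, 0.0303]
eef_rot: [0.0, 0.717, 0.697, 0.0]
wrist_force: [0.2, 0.6, -2.2]
opening: 0.509
```

>>> {"method": "arm_command", "body": {"plan": [0,0,-5,0,0,0,-10,0,0,0,-12,0,0,0,-14,0,0,0,-14,0,0,-10,0,-0.028,-5,-20,0,0,-5,-25,0,0,-5,-25,0,0,-5,-25,0,0,-5,-25,0,0,-5,-20,0,0,-5,-12.5,0,0,0,0,0,0,0,0,10,0,0,0,14,0,0,0,14,0,0,0,8,0]}}

```text
time_s: 8.45
eef_pos: [0.3599, 0.1803, 0.0379]
eef_rot: [-0.0, 0.707, 0.707, -0.0]
wrist_force: [-0.8, -0.3, -0.2]
opening: 0.509
```

>>> {"method": "arm_command", "body": {"plan": [0,0,5,0,0,0,3,0,0,0,2,0,0,0,1,0,0,0,0.5,0,0,0,0,0]}}

```text
time_s: 9.05
eef_pos: [0.3602, 0.1804, 0.028]
eef_rot: [0.0, 0.707, 0.707, 0.0]
wrist_force: [0.2, 0.3, -2.0]
opening: 0.51
```

>>> {"method": "arm_command", "body": {"plan": [0,0,0.5,0,0,0,0.5,0,0,0,0.5,0,0,0,0,0,0,0,0,0]}}

```text
time_s: 9.55
eef_pos: [0.36, 0.1803, 0.0263]
eef_rot: [0.0, 0.707, 0.707, -0.0]
wrist_force: [0.1, -0.8, -2.1]
opening: 0.507
```

>>> {"method": "arm_command", "body": {"plan": [0,0,0.5,0,0,0,0.5,0,0,0,0,0,0,0,0,0]}}

```text
time_s: 9.95
eef_pos: [0.3601, 0.1803, 0.0261]
eef_rot: [-0.0, 0.707, 0.707, -0.0]
wrist_force: [-5.0, -1.3, 12.1]
opening: 0.51
```

>>> {"method": "arm_command", "body": {"plan": [0,0,0,0,0,0,0,0,0,0,0,0,0,0,-8,0,0,0,-14,0,0,0,-20,0,0,0,-20,0,0,0,-20,0,0,0,-10,0], "grip": 0.72}}

```text
time_s: 10.85
eef_pos: [0.3611, 0.1805, 0.1194]
eef_rot: [0.001, 0.707, 0.707, 0.001]
wrist_force: [0.7, -0.4, 0.1]
opening: 0.72
```

>>> {"method": "arm_command", "body": {"plan": [0,-10,0,0,0,-15,0,0,0,-15,0,0,0,-12,0,0,0,0,0,0,0,0,10,0,0,0,15,0,0,0,20,0,0,0,15,0,0,0,10,0,0,0,3,0,0,0,0,0], "grip": 0.0}}

```text
time_s: 12.05
eef_pos: [0.3079, 0.1803, 0.0439]
eef_rot: [-0.0, 0.708, 0.707, -0.0]
wrist_force: [0.4, 0.9, 0.7]
opening: -0.001
```

Run:
```python
from h import *
shot('wrist','w3'); shot('side','s3'); o=ctrl.get_obs(); print(o['eef_pos'],o['time_s'],o['opening'])
a=cv2.imread('pics/w3.png'); b=cv2.resize(cv2.imread('pics/s3.png')[60:260,200:420],(422,384)); 
im=np.hstack([a,b]); cv2.imwrite('pics/w3b.png',cv2.resize(im,(800,int(800*im.shape[0]/im.shape[1]))))
```

```text
[0.30856769 0.18044623 0.04466063] 12.15 -0.0023771330417147593
```

View pics/w3b.png

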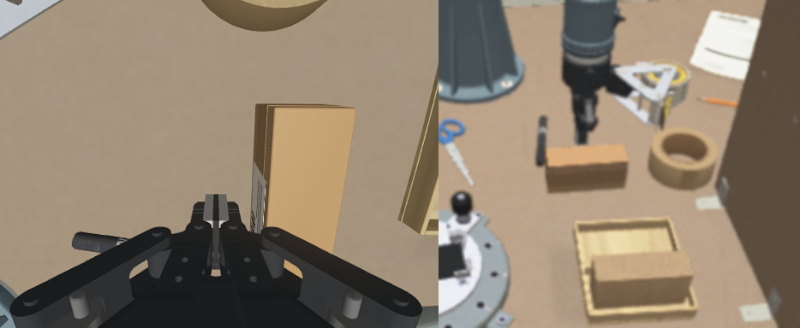

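The carton stands upright on the bench with its label facing the robot, and the shut fingers are just behind it.

>>> {"method": "arm_command", "body": {"plan": [0,4,0,0,0,4,0,0,0,4,0,0,0,3,0,0,0,3,0,0,0,3,0,0,0,3,0,0,0,3,0,0,0,3,0,0,0,3,0,0,0,3,0,0,0,3,0,0,0,3,0,0,0,3,0,0]}}

```text
time_s: 13.55
eef_pos: [0.3534, 0.1803, 0.0443]
eef_rot: [0.0, 0.707, 0.707, 0.0]
wrist_force: [-0.0, -0.9, -0.2]
opening: -0.001
```

Run:
```python
from h import *
shot('wrist','w4'); shot('side','s4'); o=ctrl.get_obs(); print(o['eef_pos'],o['time_s'],o['opening'])
a=cv2.imread('pics/w4.png'); b=cv2.resize(cv2.imread('pics/s4.png')[60:260,200:420],(422,384)); 
im=np.hstack([a,b]); cv2.imwrite('pics/w4b.png',cv2.resize(im,(800,int(800*im.shape[0]/im.shape[1]))))
```

```text
[0.35362488 0.18031312 0.04437348] 13.65 -0.0023700936115220762
```

View pics/w4b.png

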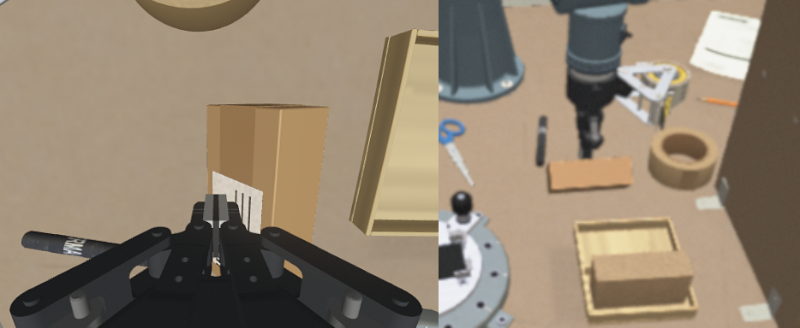

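The carton is tilting in place with no sliding, so I'll continue.

>>> {"method": "arm_command", "body": {"plan": [0,3,0,0,0,3,0,0,0,3,0,0,0,3,0,0,0,3,0,0,0,3,0,0,0,3,0,0,0,3,0,0,0,3,0,0,0,3,0,0,0,0,0,0,0,0,0,0]}}

```text
time_s: 14.85
eef_pos: [0.383, 0.1803, 0.0442]
eef_rot: [-0.0, 0.707, 0.707, -0.0]
wrist_force: [-0.1, 0.1, 0.5]
opening: 0.001
```

>>> {"method": "arm_command", "body": {"plan": [0,-5,-10,0,0,0,-25,0,0,0,-35,0,0,0,-35,0,0,0,-35,0,0,0,-30,0,0,0,0,0,0,0,0,0], "grip": 0.95}}

```text
time_s: 15.65
eef_pos: [0.3781, 0.1804, 0.2146]
eef_rot: [0.0, 0.707, 0.707, 0.001]
wrist_force: [-0.2, 0.5, -0.9]
opening: 0.951
```

Run:
```python
from h import *
shot('wrist','w5'); o=ctrl.get_obs(); print(o['eef_pos'],o['time_s'],o['opening'])
cv2.imwrite('pics/w5b.png',cv2.resize(cv2.imread('pics/w5.png'),(800,600),interpolation=cv2.INTER_CUBIC))
```

```text
[0.37736726 0.1802382  0.21353423] 15.7 0.9499942554773381
```

View pics/w5b.png

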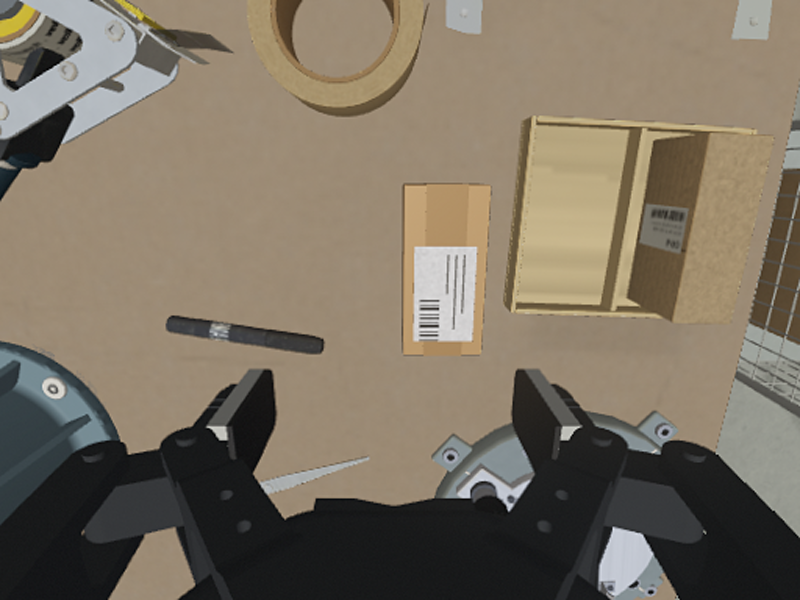

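Flat with the label up. The top corners are (403,184), (491,185), (482,355) and (403,355).

Run:
```python
from h import *
q=atz('w5',np.array([(403,184),(491,185),(482,355),(403,355)])*.64,.044);print(q.round(4),q.mean(0))
q=atz('w5',np.array([(518,313)])*.64,.028);print(q)
```

```text
[[0.3868 0.2458 0.044 ]
 [0.4492 0.2453 0.044 ]
 [0.4501 0.115  0.044 ]
 [0.3875 0.1151 0.044 ]] [0.41838655 0.18030832 0.044     ]
[[0.48081353 0.14476873 0.028     ]]
```

>>> {"method": "arm_command", "body": {"plan": [0,10,0,0,0,21,5,0,0,10,15,0,0,0,20,0,0,0,20,0,0,0,20,0,0,0,20,0,0,0,20,0,0,0,20,0,0,0,15,0,0,0,12,0,0,0,10,0,0,0,8,0,0,0,6,0,0,0,5,0,0,0,4,0,0,0,3.5,0,0,0,0,0], "grip": 0.88}}

```text
time_s: 17.5
eef_pos: [0.4188, 0.1802, 0.0106]
eef_rot: [-0.0, 0.707, 0.707, -0.0]
wrist_force: [0.5, -0.5, -0.7]
opening: 0.881
```

>>> {"method": "arm_command", "body": {"plan": [0,0,0,0,0,0,0,0,0,0,0,0,0,0,0,0,0,0,0,0], "grip": 0.0}}

```text
time_s: 18.0
eef_pos: [0.4194, 0.1803, 0.0112]
eef_rot: [0.0, 0.707, 0.707, 0.0]
wrist_force: [-0.5, 0.1, 5.8]
opening: 0.719
```

>>> {"method": "arm_command", "body": {"plan": [0,0,-5,0,0,0,-10,0,0,0,-20,0,0,0,-30,0,0,0,-30,0,0,0,-30,0,0,0,-30,0,0,0,-15,0,0,0,0,0,0,0,0,0]}}

```text
time_s: 19.0
eef_pos: [0.4186, 0.1802, 0.1806]
eef_rot: [0.0, 0.707, 0.707, 0.0]
wrist_force: [0.4, -0.5, -1.3]
opening: 0.714
```

>>> {"method": "arm_command", "body": {"plan": [-10,4,-20,0,-20,8,-20,0,-25,8,-20,0,-25,8,-20,0,-25,8,0,0,-25,8,0,0,-25,8,0,0,-25,8,0,0,-25,8,0,0,-25,8,0,0,-25,8,0,0,-25,8,0,0,-25,8,0,0,-25,8,0,0,-20,8,0,0,-15,8,0,0,-5,3,0,0,0,0,0,-0.1,0,0,0,0,0,0,0,0]}}

```text
time_s: 21.0
eef_pos: [0.5451, -0.1891, 0.2598]
eef_rot: [-0.001, 0.672, 0.741, -0.0]
wrist_force: [-1.1, 0.7, -0.2]
opening: 0.715
```

Run:
```python
from h import *
shot('wrist','w6'); o=ctrl.get_obs(); print(o['eef_pos'],o['eef_rot'],o['time_s'],o['opening'])
cv2.imwrite('pics/w6b.png',cv2.resize(cv2.imread('pics/w6.png'),(800,600),interpolation=cv2.INTER_CUBIC))
```

```text
[ 0.54526585 -0.18916664  0.26014892] [-6.23759798e-04  6.71840930e-01  7.40695193e-01 -7.71075780e-05] 21.05 0.717059422330788
```

View pics/w6b.png

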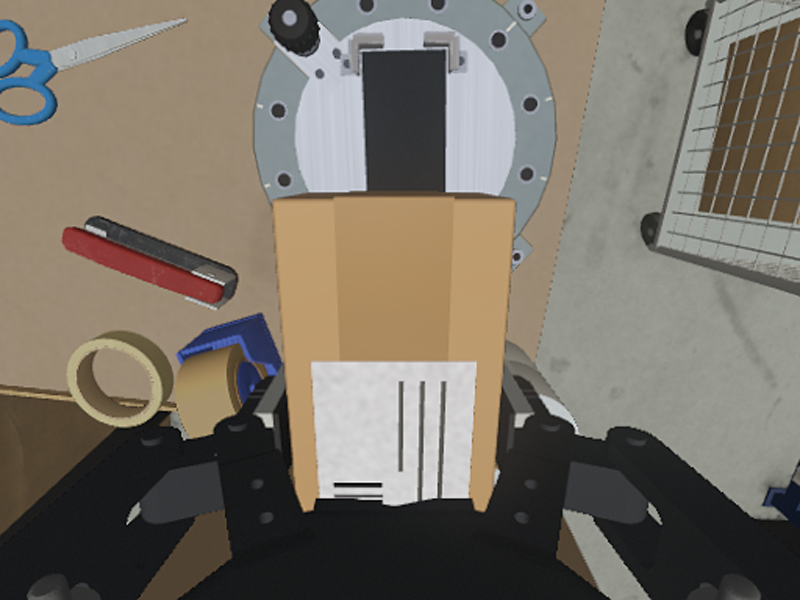

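The turntable shows clearly. The holes are at (367,4), (438,3), (499,39), (530,104), (527,174), (279,111) and (284,180), the nest pad's top corners at (363,51) and (446,50), and the knob top at about (291,16). The carton's far top corners are (274,198) and (515,198).

Run:
```python
from h import *
from scipy.optimize import least_squares
f='w6'
h=atz(f,np.array([(367,4),(438,3),(499,39),(530,104),(527,174),(279,111),(284,180)])*.64,.02)[:,:2]
r=least_squares(lambda c:np.hypot(*(h-c[:2]).T)-.108,[.55,-.09]);print('axis',r.x,r.fun.round(4)); a=np.degrees(np.arctan2(*(h-r.x).T[::-1]));print((a%30).round(1))
q=atz(f,np.array([(363,51),(446,50),(445,192),(366,190)])*.64,.034)[:,:2];print('pad',q.round(4))
print('padmid',(q[0]+q[1])/2,(q[2]+q[3])/2, 'yaw',[np.degrees(np.arctan2(-(b-a_)[0],(b-a_)[1])).round(2) for a_,b in [(q[3],q[0]),(q[2],q[1])]], 'top edge', np.degrees(np.arctan2(*(q[1]-q[0])[::-1])))
print('knob',atz(f,np.array([(291,16)])*.64,.082))
k=atz(f,np.array([(291,16)])*.64,.082)[0,:2]-r.x; print(np.hypot(*k),np.degrees(np.arctan2(k[1],k[0])))
c=atz(f,np.array([(274,198),(515,198),(488.5,510),(298,510)])*.64,.2935);print('carton',c.round(4)); m=(c[0]+c[1])/2
o=ctrl.get_obs();Rt=toR(o['eef_rot']);print('in tool',((c-o['eef_pos'])@Rt).round(4))
print('heading',np.degrees(np.arctan2(Rt[1,1],Rt[0,1])))
```

```text
axis [ 0.54642202 -0.08978401] [ 0.0002 -0.0005  0.0008 -0.0002  0.0003 -0.0001  0.0007]
[22.  22.  22.2 22.  21.9 22.2 22. ]
pad [[ 0.5068 -0.027 ]
 [ 0.5707 -0.02  ]
 [ 0.5836 -0.1269]
 [ 0.5178 -0.1318]]
padmid [ 0.53876836 -0.02353557] [ 0.55068212 -0.12934144] yaw [np.float64(5.97), np.float64(6.87)] top edge 6.258918829056602
knob [[ 0.46168033 -0.0220168   0.082     ]]
0.10850599040872101 141.35097032023762
carton [[ 0.5107 -0.1267  0.2935]
 [ 0.5707 -0.1208  0.2935]
 [ 0.5794 -0.2154  0.2935]
 [ 0.5199 -0.2214  0.2935]]
in tool [[ 0.0656 -0.0283 -0.0333]
 [ 0.0656  0.0319 -0.0333]
 [-0.0294  0.0314 -0.0334]
 [-0.0296 -0.0284 -0.0333]]
heading 5.5813855406950035
```

Run:
```python
from h import *
from scipy.optimize import least_squares
im=cv2.cvtColor(cv2.imread('pics/side0.png'),cv2.COLOR_BGR2GRAY).astype(float)
g=[(281,413),(321,406),(353,386),(366,355),(242,404),(225,379),(224,350),(237,323)]
P=[]
for u,v in np.array(g)*.64:
    u0,v0=int(round(u)),int(round(v)); w=im[v0-4:v0+5,u0-4:u0+5]; k=np.clip(np.median(w)-25-w,0,None)
    yy,xx=np.mgrid[-4:5,-4:5]; 
    P.append((u0+(k*xx).sum()/k.sum(),v0+(k*yy).sum()/k.sum()) if k.sum()>0 else (u,v))
h=atz('side0',np.array(P),.018)[:,:2]
r=least_squares(lambda c:np.hypot(*(h-c[:2]).T)-.108,[.55,-.09]);print('axis',r.x,r.fun.round(4)); a=np.degrees(np.arctan2(*(h-r.x).T[::-1]));print((a%30).round(1))
```

```text
axis [ 0.54196163 -0.09022205] [0.     0.0001 0.0003 0.0006 0.     0.0001 0.0003 0.0006]
[22.  22.2 22.3 22.3 21.9 21.9 21.7 21.8]
```

>>> {"method": "arm_command", "body": {"plan": [0,0,0,-0.018,10,1,0,0,20,2,0,0,25,3,0,0,25,3,0,0,18.1,1.5,0,0,0,0,15,0,0,0,25,0,0,0,30,0,0,0,30,0,0,0,30,0,0,0,25,0,0,0,15,0,0,0,10,0,0,0,5,0,0,0,0,0,0,0,0,0]}}

```text
time_s: 22.75
eef_pos: [0.5454, -0.0915, 0.0768]
eef_rot: [0.001, 0.665, 0.747, 0.0]
wrist_force: [0.1, 0.3, -1.0]
opening: 0.719
```

>>> {"method": "arm_command", "body": {"plan": [0,0,3,0,0,0,3,0,0,0,3,0,0,0,3,0,0,0,2,0,0,0,2,0,0,0,0,0]}}

```text
time_s: 23.45
eef_pos: [0.5443, -0.0911, 0.0594]
eef_rot: [-0.0, 0.665, 0.747, -0.0]
wrist_force: [-0.2, 0.8, -0.1]
opening: 0.715
```

>>> {"method": "arm_command", "body": {"plan": [0,0,3,0,0,0,3,0,0,0,2,0,0,0,2,0,0,0,1.5,0,0,0,0,0]}}

```text
time_s: 24.05
eef_pos: [0.5444, -0.0911, 0.048]
eef_rot: [-0.0, 0.665, 0.747, -0.0]
wrist_force: [0.2, -0.4, -1.3]
opening: 0.715
```

>>> {"method": "arm_command", "body": {"plan": [0,0,1,0,0,0,1,0,0,0,0.5,0,0,0,0.5,0,0,0,0,0]}}

```text
time_s: 24.55
eef_pos: [0.5446, -0.0912, 0.0453]
eef_rot: [0.0, 0.665, 0.747, 0.0]
wrist_force: [-0.4, 0.3, -1.5]
opening: 0.717
```

>>> {"method": "arm_command", "body": {"plan": [0,0,0.5,0,0,0,0.5,0,0,0,0,0,0,0,0,0]}}

```text
time_s: 24.95
eef_pos: [0.5447, -0.0912, 0.0452]
eef_rot: [0.0, 0.664, 0.747, -0.0]
wrist_force: [-3.1, 0.9, 7.1]
opening: 0.716
```

>>> {"method": "arm_command", "body": {"plan": [0,0,0,0,0,0,0,0,0,0,0,0,0,0,-5,0,0,0,-10,0,0,0,-20,0,0,0,-30,0,0,0,-30,0,0,0,-30,0,-10,0,-30,0,-20,0,-20,0,-20,0,0,0,-20,0,0,0,-20,0,0,0,-10,0,0,0,0,0,0,0,0,0,0,0], "grip": 0.88}}

```text
time_s: 26.65
eef_pos: [0.5559, -0.1903, 0.2186]
eef_rot: [-0.001, 0.665, 0.747, 0.0]
wrist_force: [0.9, 0.4, -1.1]
opening: 0.879
```

Run:
```python
from h import *
shot('wrist','w7'); o=ctrl.get_obs(); print(o['eef_pos'],o['eef_rot'],o['time_s'],o['opening'],o['q'].round(2))
cv2.imwrite('pics/w7b.png',cv2.resize(cv2.imread('pics/w7.png'),(800,600),interpolation=cv2.INTER_CUBIC))
```

```text
[ 0.55599693 -0.18989586  0.21874034] [-6.85140853e-04  6.64497195e-01  7.47290444e-01  3.80217886e-05] 26.7 0.8811454209054201 [-0.53  0.22  1.59  0.    1.34 -0.65]
```

View pics/w7b.png

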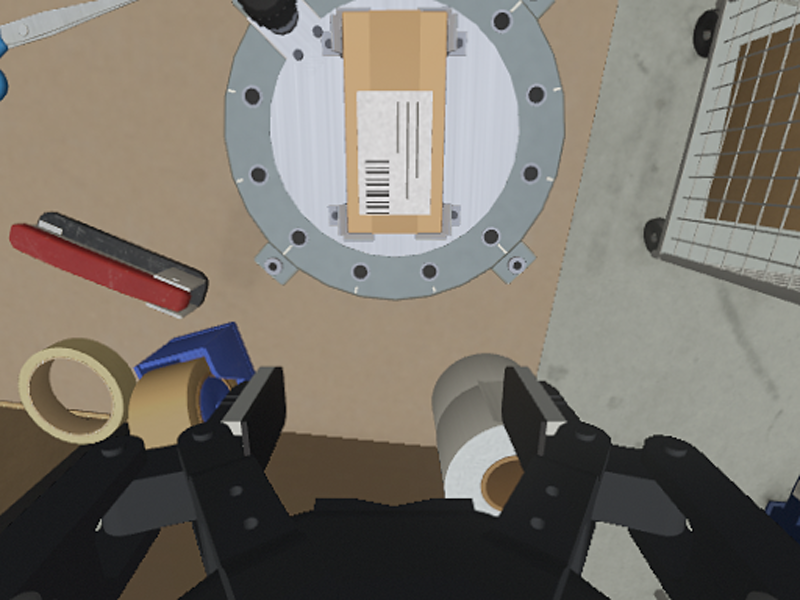

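The carton is in the nest with its label up, all four brackets around it and its outline at (345,12) to (447,235).

>>> {"method": "arm_command", "body": {"plan": [10,-4.1,0,0,18,-8,0,0,22,-9,0,0,22,-9,0,0,22,-9,0,0,22,-9,0,0,22,-9,0,0,20,-9,0,0,18.7,-10,0,0], "grip": 0.75}}

```text
time_s: 27.6
eef_pos: [0.4588, -0.0218, 0.2192]
eef_rot: [-0.0, 0.664, 0.748, 0.0]
wrist_force: [-0.5, 0.0, -0.2]
opening: 0.754
```

>>> {"method": "arm_command", "body": {"plan": [0,0,0,0.147,0,0,0,0.147,0,0,0,0.147,0,0,0,0.147,0,0,0,0.147,0,0,0,0.147,0,0,0,0.147,0,0,0,0.147,0,0,0,0.147,0,0,0,0.147,0,0,0,0.147,0,0,0,0.147,0,0,0,0.147,0,0,0,0.147,0,0,0,0.147,0,0,0,0.147,0,0,0,0,0,0,0,0]}}

```text
time_s: 29.4
eef_pos: [0.4597, -0.0232, 0.2193]
eef_rot: [-0.0, 0.946, -0.324, 0.0]
wrist_force: [0.1, 0.2, 0.7]
opening: 0.75
```

Run:
```python
from h import *
shot('wrist','w8'); o=ctrl.get_obs(); Rt=toR(o['eef_rot']);print(o['eef_pos'],o['time_s'],o['opening'],o['q'].round(2),'heading',np.degrees(np.arctan2(Rt[1,1],Rt[0,1])))
d=np.array([.4597,-.0233,.047])-o['eef_pos'];print('tool delta mm',(1000*d@Rt).round(1))
h=atz('w7',np.array([(252,96),(258,174),(299,237),(360,272),(430,272),(491,237),(530,174),(536,95),(502,21)])*.64,.02)[:,:2]
from scipy.optimize import least_squares
r=least_squares(lambda c:np.hypot(*(h-c[:2]).T)-.108,[.55,-.09]);print('axis',r.x,r.fun.round(4)); a=np.degrees(np.arctan2(*(h-r.x).T[::-1]));print((a%30).round(1))
q=atz('w7',np.array([(343,11),(447,11),(444,235),(347,234)])*.64,.078);print(q.round(4),q.mean(0))
im=cv2.imread('pics/w8.png'); 
for P,c in [((.4597,-.0233,.082),(0,0,255)),((.461,-.0225,.082),(0,255,0))]:
    u=proj('w8',P)[0]; cv2.drawMarker(im,tuple(int(x) for x in u),c,0,8)
cv2.imwrite('pics/w8b.png',cv2.resize(im,(800,600)))
```

```text
[ 0.45974811 -0.02331279  0.21931433] 29.45 0.7482659602391992 [-0.31 -0.07  1.9   0.    1.32  1.92] heading -127.8086405174617
tool delta mm [ -0.    0.  172.3]
axis [ 0.54626199 -0.09035498] [ 0.0007  0.0004 -0.0005  0.0003  0.0006  0.0003 -0.0002  0.0002  0.0008]
[21.7 21.4 21.8 21.8 22.2 22.1 21.9 22.2 22.2]
[[ 0.5088 -0.0299  0.078 ]
 [ 0.5693 -0.0228  0.078 ]
 [ 0.5866 -0.153   0.078 ]
 [ 0.523  -0.1599  0.078 ]] [ 0.54691502 -0.09142426  0.078     ]
```

View pics/w8b.png

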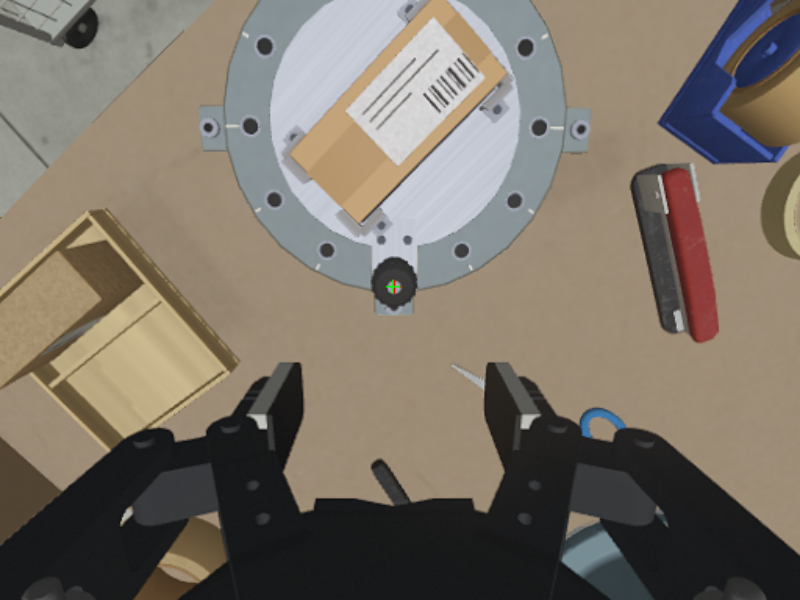

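The predicted knob position lands on the knob top at (394,287), and the way down is clear.

>>> {"method": "arm_command", "body": {"plan": [0,0,15,0,0,0,25,0,0,0,30,0,0,0,30,0,0,0,25,0,0,0,15,0,0,0,12,0,0,0,8,0,0,0,6,0,0,0,4,0,0,0,2,0,0,0,0,0]}}

```text
time_s: 30.65
eef_pos: [0.4602, -0.024, 0.0474]
eef_rot: [-0.0, 0.945, -0.326, 0.0]
wrist_force: [-0.5, 0.6, 0.3]
opening: 0.751
```

>>> {"method": "arm_command", "body": {"plan": [0,0,0,0,0,0,0,0,0,0,0,0,0,0,0,0,0,0,0,0,0,0,0,0], "grip": 0.0}}

```text
time_s: 31.25
eef_pos: [0.4605, -0.024, 0.0478]
eef_rot: [-0.0, 0.945, -0.326, 0.0]
wrist_force: [-1.3, 1.5, 6.2]
opening: 0.343
```

>>> {"method": "arm_command", "body": {"plan": [0,0,-2,0,0,0,-3,0,0,0,-3,0,0,0,-3,0,0,0,-3,0,0,0,0,0,0,0,0,0]}}

```text
time_s: 31.95
eef_pos: [0.4601, -0.0239, 0.0613]
eef_rot: [0.0, 0.945, -0.326, 0.0]
wrist_force: [2.7, -1.1, -5.8]
opening: 0.341
```

>>> {"method": "arm_command", "body": {"plan": [0,0,-0.7,0,0.33,8.45,0,-0.0785,0.33,8.45,0,-0.0785,0.33,8.45,0,-0.0785,0.33,8.45,0,-0.0785,0.33,8.45,0,-0.0785,0.33,8.45,0,-0.0785,0,0,0,0]}}

```text
time_s: 32.75
eef_pos: [0.4392, -0.071, 0.0621]
eef_rot: [0.001, 0.995, -0.096, 0.0]
wrist_force: [1.6, -4.3, -5.8]
opening: 0.343
```

Run:
```python
from h import *
o=ctrl.get_obs(); p=np.array(o['eef_pos']); print(p,o['wrist_force'],o['torque'],o['opening'],o['q'].round(2))
d=p[:2]-[.5447,-.0902]; print(np.hypot(*d),np.degrees(np.arctan2(*d[::-1])))
```

```text
[ 0.43916568 -0.07102227  0.06211985] [ 1.60963479 -4.29241945 -5.75893031] [-0.76283114 -0.3019057   0.00571163] 0.34339057321651106 [-0.43  0.13  2.05 -0.    0.95  1.34]
0.1072626562624688 169.70058375162083
```

>>> {"method": "arm_command", "body": {"plan": [0.33,8.45,0,-0.0785,0.33,8.45,0,-0.0785,0.33,8.45,0,-0.0785,0.33,8.45,0,-0.0785,0.33,8.45,0,-0.0785,0.33,8.45,0,-0.0785,0.33,8.45,0,-0.0785,0.33,8.45,0,-0.0785,0.33,8.45,0,-0.0785,0.33,8.45,0,-0.0785,0.33,8.45,0,-0.0785,0.33,8.45,0,-0.0785,0.33,8.45,0,-0.0785,0.33,8.45,0,-0.0785,0,0,0,0,0,0,0,0]}}

```text
time_s: 34.35
eef_pos: [0.4782, -0.1737, 0.0613]
eef_rot: [-0.001, 0.899, 0.437, 0.0]
wrist_force: [3.8, 4.5, -5.7]
opening: 0.339
```

Run:
```python
from h import *
o=ctrl.get_obs(); p=np.array(o['eef_pos']); print(p,o['wrist_force'],o['torque'],o['opening'],o['q'].round(2))
d=p[:2]-[.5447,-.0902]; print(np.hypot(*d),np.degrees(np.arctan2(*d[::-1])))
d=np.array([.4601,-.0239])-[.5447,-.0902];t=np.array([.5447,-.0902])+[-d[1],d[0]];Rt=toR(o['eef_rot']);print('target',t,((np.r_[t,0]-np.r_[p[:2],0])@Rt*1000).round(1))
```

```text
[ 0.47815951 -0.1736833   0.06133327] [ 3.81013354  4.47651056 -5.74706004] [ 0.58836763 -0.67420628 -0.03054102] 0.3386909832549338 [-0.58  0.26  1.89  0.    0.99  0.08]
0.1067571980909231 -128.55665111910454
target [ 0.4784 -0.1748] [-0.7  0.9 -0. ]
```

>>> {"method": "arm_command", "body": {"plan": [0.3,0.4,3,0,0,0,3,0,0,0,3,0,0,0,3,0,0,0,1.5,0,0,0,0,0,0,0,0,0]}}

```text
time_s: 35.05
eef_pos: [0.4787, -0.1742, 0.0482]
eef_rot: [-0.001, 0.899, 0.437, 0.0]
wrist_force: [3.4, 4.5, -4.3]
opening: 0.347
```

>>> {"method": "arm_command", "body": {"plan": [0,0,0,0,0,0,0,0,0,0,0,0,0,0,0,0,0,0,-5,0,0,0,-15,0,0,0,-25,0,0,0,-30,0,0,0,-30,0,0,0,-30,0,0,0,-25,0,0,0,-10,0,0,0,0,0,0,0,0,0], "grip": 0.72}}

```text
time_s: 36.45
eef_pos: [0.4783, -0.1748, 0.2174]
eef_rot: [-0.001, 0.899, 0.438, -0.0]
wrist_force: [0.1, -0.5, -0.3]
opening: 0.724
```

Run:
```python
from h import *
shot('wrist','w9'); shot('side','s9'); o=ctrl.get_obs(); print(o['eef_pos'],o['time_s'])
a=cv2.imread('pics/w9.png')
b=cv2.resize(cv2.imread('pics/s9.png')[150:300,110:370],None,fx=2.5,fy=2.5,interpolation=cv2.INTER_CUBIC)
# predicted knob-top centre if home / if on ring (+11mm), from the start view shift
t=np.array([.4784,-.1748])
for z in (.082,.093): print(z,'wrist800',proj('w9',[*t,z])/.64,'side crop',(proj('s9',[*t,z])-[110,150])*2.5)
cv2.imwrite('pics/w9b.png',cv2.resize(a,(800,600))); cv2.imwrite('pics/s9b.png',b)
```

```text
[ 0.47798656 -0.17461909  0.21669385] 36.55
0.082 wrist800 [[391.75345092 287.16473963]] side crop [[ 98.18127362 100.14378366]]
0.093 wrist800 [[391.66853162 291.42816935]] side crop [[95.72762231 91.93686123]]
```

View pics/w9b.png

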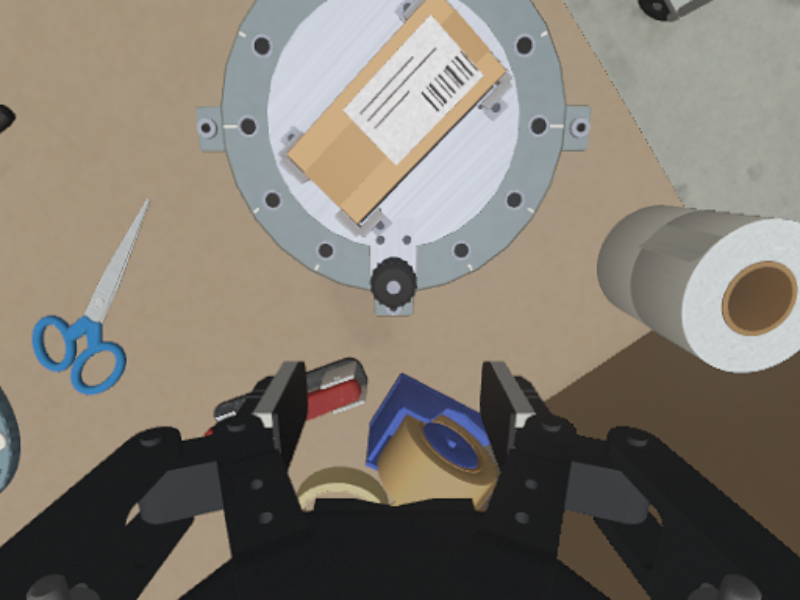

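View pics/s9b.png

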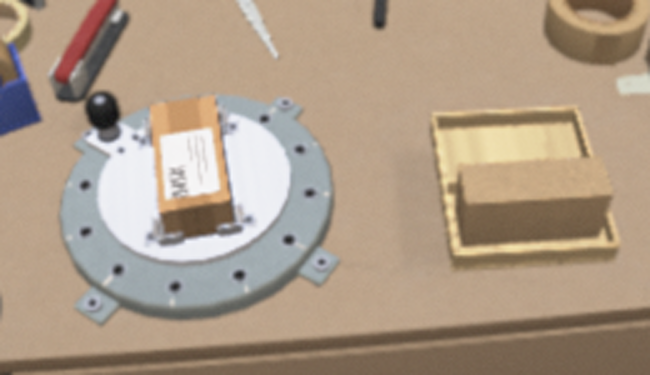

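The knob sits at (394,288), midway between holes as it did at the start, and the carton is unmoved in the nest. Next I'll check the pin height numerically.

Run:
```python
from h import *
ax=np.array([.5463,-.0903])
for f in ('w8','w9'):
    g=cv2.cvtColor(cv2.imread(f'pics/{f}.png'),cv2.COLOR_BGR2GRAY).astype(float)
    w=g[178:190,246:259]; yy,xx=np.mgrid[178:190,246:259]; k=np.clip(w-100,0,None); c=np.array([(k*xx).sum(),(k*yy).sum()])/k.sum()
    m=(g[165:200,232:275]<60).astype(np.uint8); n,l,s,_=cv2.connectedComponentsWithStats(m); b=s[1+s[1:,4].argmax()]
    print(f,'dot',c.round(2),'blob w,h,area',b[2:5])
    # hole neighbours (centroids), to compare knob dot against them
    hs=[]
    for u,v in [(326,250),(461,251),(273,200),(514,200)]:
        u0,v0=int(u*.64),int(v*.64); w=g[v0-6:v0+7,u0-6:u0+7]; y2,x2=np.mgrid[-6:7,-6:7]; kk=np.clip(100-w,0,None); hs.append((u0+(kk*x2).sum()/kk.sum(),v0+(kk*y2).sum()/kk.sum()))
    hs=np.array(hs); H=atz(f,hs,.02)[:,:2]
    e,r=ray(f,c)
    # knob point at 108 mm on bisector of the two neighbouring holes; solve height minimising distance to ray
    from scipy.optimize import least_squares
    C=least_squares(lambda q:np.hypot(*(H-q).T)-.108,ax).x; d=(H[0]+H[1])/2-C; k=C+.108*d/np.hypot(*d)
    z=least_squares(lambda z:(atz(f,c,z[0])[0,:2]-k)*1000,[.08]).x
    print('axis',C.round(4),'knob',k.round(4),'dir deg',np.degrees(np.arctan2(*d[::-1])).round(2),'dot height est',z)
```

```text
w8 dot [251.82 183.43] blob w,h,area [ 29  33 534]
axis [ 0.5455 -0.0895] knob [ 0.4603 -0.0231] dir deg 142.08 dot height est [0.08226603]
w9 dot [251.41 183.53] blob w,h,area [ 29  33 355]
axis [ 0.5455 -0.0898] knob [ 0.4791 -0.175 ] dir deg -127.9 dot height est [0.0819046]
```

```bash
python3 -c "
from bench import ctrl
print(ctrl.hand_in())"
```

```text
the job is handed in; nothing more can be done
None
```

The job is done and handed in, at about 36.6 s of the 72 s allowed. I lifted the lower carton out of the tray, stood it on the bench, tipped it label up and set it down between the four corner brackets. I then pulled the knob up about 14 mm, swung the table three clicks anticlockwise, lowered the knob and let go.

- **Table and pin:** in the last wrist picture the knob has gone from 142.1° to 232.1°, a 90.0° turn. Its top is at 81.9 mm, against 82.3 mm measured before the pull, so the pin is fully home.
- **Carton:** it lies flat in the nest with its label up. It went in without resistance until it touched the floor.
- **Other things:** the tall carton, the stapler and the tape roll look undisturbed. The gripper was open and clear of everything when I handed in.
- **Disagreement:** the side and wrist cameras differed by about 4 mm in x on where the turning axis lies. I aimed between the two.

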